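# Fetch the padlock from behind the cans

## Task

Get the brass padlock out from the back of the plywood stock caddy and stand it upright in the small dark wooden work nest: first lift the retaining bar out of its two brackets and lay it on the black rubber mat, then stand the spray can and the screw jar on the mat as well, and only then fetch the padlock. Afterwards put the can and the jar back, each exactly where it stood, and last of all lay the bar back in its two brackets. Do not tip anything over, and leave the lock cylinder and the thumbturn at the back of the caddy where they are.

Things in the scene. Friction and masses are not known exactly. Their poses are not given: they have to be found in the camera images.
- caddy: Fixed open plywood caddy. Origin: bench level, midway between its sides; x from open front to back wall, y left. Floor 8 mm thick, x -145 to 95 mm. Back wall 45 mm high (inner face x 89), sides 40 mm high (inner y +-101, from x -56 back). Can and jar stand at about x -42, y +-38 (either way round), padlock at x 16, y 0, cylinder and thumbturn at x 60, y +-74.
- seat (a point): Point midway between the caddy's two bracket notches, where the bar's centre lies when home (caddy x -125 mm, y 0, z 95). Axes as the caddy's. Posts at y +-100 mm from it, 38 mm in x, 14 in y. Each notch is open on top, 26 mm wide in x, 18 deep: floor 88 mm, prong tops 106 mm above the bench.
- bar: Loose square aluminium retaining bar, 14 x 14 mm, 240 mm long along its own y; origin at its centre. At the start it lies across both bracket notches along the caddy's y, its centre at caddy x = -125 mm, z = 95 mm.
- can: Loose upright spray can, origin at the centre of its underside, z up. Blue body with a white band, 52 mm diameter up to 88 mm, a shoulder, then a straight white cap 41 mm in diameter from 97 to 125 mm height. 0.14 to 0.28 kg.
- jar: Loose upright clear jar with screws in it, origin at the centre of its underside, z up. 58 mm diameter up to 90 mm, short neck, then a straight steel lid 58 mm in diameter from 96 to 118 mm height. 0.2 to 0.4 kg.
- padlock: Loose brass padlock standing with its steel shackle up; origin at the centre of its underside, z up. Body 24 mm thick (its own x), 50 mm wide (y), 42 mm high; the shackle (8 mm rod, in the plane of y and z, 40 mm wide overall) rises to 67 mm. 0.3 kg.
- mat: Fixed flat black rubber mat, the side area for clearing things to. 190 mm (its x) by 260 mm (y), 3 mm thick; origin at the centre of its underside.
- nest: Fixed small dark wooden work nest with a cork floor, for the padlock. Outside 60 mm (its x) by 86 mm (y); inside 48 by 74 mm; floor 6 mm above the bench, rim 14 mm above the bench. Origin at the centre of its underside; the padlock's width goes along the nest's y.
- cylinder: Loose plain brass lock cylinder, 33 mm diameter, 30 mm high, in one back corner of the caddy; to be left alone. Origin at the centre of its underside.
- thumbturn: Loose steel thumbturn, round foot 33 mm diameter with an upright flat 26 mm grip, 34 mm high, in the other back corner of the caddy; to be left alone. Origin at the centre of its underside.

How it is judged (in metres and radians):
On the way, in this order (a step that is already met when the one before it is completed fails the run):
1. the bar lies on the mat, with the can and the jar still in the caddy (x of bar in the frame of mat between -0.095 and 0.095 m and y of bar in the frame of mat between -0.13 and 0.13 m and z of bar in the frame of mat between 0.004 and 0.022 m and linear speed of each of bar, can, jar below 0.05 m/s and distance of each of can, jar from where it was at the start of the episode below 0.015 m and angle between each of can, jar's own z axis and vertical below 0.12 rad), for 0.2 s.
2. the can and the jar both stand on the mat, with the bar there too and the padlock still in its place (x of can in the frame of mat between -0.095 and 0.095 m and y of can in the frame of mat between -0.13 and 0.13 m and z of can in the frame of mat between 0 and 0.009 m and linear speed of each of can, jar, bar below 0.05 m/s and angle between each of can, jar's own z axis and vertical below 0.12 rad and x of jar in the frame of mat between -0.095 and 0.095 m and y of jar in the frame of mat between -0.13 and 0.13 m and z of jar in the frame of mat between 0 and 0.009 m and x of bar in the frame of mat between -0.095 and 0.095 m and y of bar in the frame of mat between -0.13 and 0.13 m and z of bar in the frame of mat between 0.004 and 0.022 m and distance of padlock from where it was at the start of the episode below 0.02 m), for 0.2 s.
3. the padlock stands upright in the nest, with the bar, the can and the jar still on the mat (horizontal distance between padlock and nest below 0.014 m and z of padlock in the frame of nest between 0.003 and 0.01 m and angle between each of padlock, can, jar's own z axis and vertical below 0.12 rad and linear speed of each of padlock, can, jar, bar below 0.05 m/s and x of can in the frame of mat between -0.095 and 0.095 m and y of can in the frame of mat between -0.13 and 0.13 m and z of can in the frame of mat between 0 and 0.009 m and x of jar in the frame of mat between -0.095 and 0.095 m and y of jar in the frame of mat between -0.13 and 0.13 m and z of jar in the frame of mat between 0 and 0.009 m and x of bar in the frame of mat between -0.095 and 0.095 m and y of bar in the frame of mat between -0.13 and 0.13 m and z of bar in the frame of mat between 0.004 and 0.022 m), for 0.2 s.
4. the can and the jar stand back where they were, with the bar still on the mat (all of step 1), for 0.2 s.
At the end, for the whole second after the job is handed in: Padlock upright on the nest floor within 14 mm of its centre; can and jar upright within 15 mm of their first places; bar in both notches (10 mm across, 15 mm along, 5 mm in height, 0.1 rad); all released and at rest (horizontal distance between padlock and nest below 0.014 m and z of padlock in the frame of nest between 0.003 and 0.01 m and angle between each of padlock, can, jar's own z axis and vertical below 0.12 rad and linear speed of each of padlock, can, jar below 0.05 m/s and distance of each of can, jar from where it was at the start of the episode below 0.015 m and x of bar in the frame of seat between -0.01 and 0.01 m and y of bar in the frame of seat between -0.015 and 0.015 m and z of bar in the frame of seat between -0.005 and 0.005 m and angle between the y axis of bar and the y axis of seat, either way round below 0.1 rad and linear speed of each of bar, can, jar, padlock below 0.02 m/s); the robot touches nothing.
It fails at once if the can is tipped over (angle between can's own z axis and vertical above 0.6 rad).
It fails at once if the jar is tipped over (angle between jar's own z axis and vertical above 0.6 rad).
It fails at once if the padlock is tipped over (angle between padlock's own z axis and vertical above 0.6 rad).
It fails at once if the lock cylinder in the caddy is disturbed (moved more than 20 mm) (distance of cylinder from where it was at the start of the episode above 0.02 m).
It fails at once if the thumbturn in the caddy is disturbed (moved more than 20 mm) (distance of thumbturn from where it was at the start of the episode above 0.02 m).
It also fails if it takes over 152 s, if anything falls off the work surface, if the arm or the gripper's body presses on something with over 40 N, if the wrist force passes 120 N, or if a joint passes its speed limit or range.

## Robot

A 6-joint arm with a two-finger parallel gripper is mounted at the origin on the work surface. World frame = base frame: x ahead of the robot, y to its left, z up, the work surface at z = 0. Lengths are in mm, angles in rad, forces in N, time in s.
With the tool pointing down it reaches from about 350 to 975 mm from the base axis. Payload 7.1 kg.
Tool frame: the origin (TCP) lies on the front face of the gripper's body, between the roots of the fingers; the fingertips stand 80 mm ahead of it and the grasp point (between the pads) lies 61 mm ahead of it (env.tips_ahead is the distance from the TCP to the fingertips, in mm); z points along the fingers, y is the direction in which the jaws open and shut (so a half turn about z gives the same grasp; the last joint's range is limited). The gripper opens to 88 mm and grips with 3 to 60 N. Pads are 20 mm wide; open, the fingers measure 115 mm over their backs; the gripper's body (75 mm by 178 mm) begins 61 mm behind the grasp point.
Start: joints at [-1.188, 0.423, 1.63, -0, 1.089, -0.019], TCP at [244.438, -575.2, 302.675] pointing down, gripper open.
Joint ranges: [-3, 3], [-0.9, 2.11], [0.09, 2.58], [-1.31, 4.45], [0.11, 2.69], [-2.54, 2.54]. Speed limits (rad/s): [2.39, 2.39, 3.01, 3.14, 3.14, 3.14].

## Interface

Orientations are given as a unit quaternion [x, y, z, w].
In Python, from station import env, set_gripper, viewer, workorder gives the robot as it stands. Calls block until the motion is done:
- env.reach(position, orientation): joint-space move of the TCP to a pose.
- env.move_l(position, rot=None, rate=150, f_stop=None): straight line of the TCP; rot=None keeps the orientation; rate is the mean speed in mm/s. With f_stop (N) it stops when the force on the tool has changed by that much, and returns True; else False.
- env.move_joints(angles): joint-space move.
- set_gripper(opening): finger opening in mm; the grip force is fixed at half the most; returns when the fingers have stopped.
- env.hold(seconds).
- env.ik(position, orientation): joint angles nearest the present ones, or None.
- env.read_state(): the state.
- viewer.camera(name): name is "scene" or "top"; returns the picture (384x512x3 uint8, blue, green, red); there is no depth.
- viewer.camera_params(name): a dict with "fx", "fy", "cx", "cy" (pixels), "pose" (4x4, takes a point from camera to world coordinates). Camera axes: x right, y up, looking along -z (the intrinsics and any distortion apply to the point x, -y, -z); pixel columns grow to the right and rows downward; lengths in mm; the calibration is good to about 2 mm. A picture is of the moment at which its call begins. camera_params takes no time and is no camera call.
A pose or a line that the arm cannot do raises env.IKError and nothing moves.
- workorder.sign_off(): hands the job in, once; it reports no verdict.
The state is a dict: "time_s": time; "qpos": joint angles; "dq": joint speeds; "tau": joint torques, N m; "tool_pos": TCP position; "orientation": TCP orientation; "force": force on the tool from outside, world axes, zero at the start; "wrist_torque": the same for the moment, N m; "width": finger opening in mm.
Only numpy, scipy, OpenCV 4.12 (cv2) and the standard library are available. Lean on these libraries where they do the work, as an engineer would, in place of code of your own. Each camera call takes 0.05 s, during which the arm holds its last target.

## Working session

There is one attempt and no reset: what is moved stays moved. The work goes in short steps, each a Python script; the robot and the scene stay as the last script left them, time stands still between calls to the robot, and variables do not carry over. Pictures are saved under pics/ and viewed, and the job is handed in when it is done.

```bash
ls; mkdir -p pics; python3 - <<'E'
from station import env, set_gripper, viewer, workorder
import cv2
for n in ("scene","top"):
    im=viewer.camera(n); cv2.imwrite(f"pics/{n}0.png",im)
    p=viewer.camera_params(n); print(n,p)
s=env.read_state(); print(s)
E
```

```text
pics
scene {'fx': 431.57924666486025, 'fy': 431.57924666486025, 'cx': 246.02344274998367, 'cy': 192.429110895201, 'pose': array([[-8.38817678e-01, -3.32587904e-01,  4.31010659e-01,
         1.02123285e+03],
       [ 5.44409984e-01, -5.14818190e-01,  6.62253728e-01,
         7.49364946e+02],
       [ 1.63454822e-03,  7.90156641e-01,  6.12902775e-01,
         7.81900991e+02],
       [ 0.00000000e+00,  0.00000000e+00,  0.00000000e+00,
         1.00000000e+00]])}
top {'fx': 447.92856517066605, 'fy': 447.92856517066605, 'cx': 259.60404032012434, 'cy': 183.50645830914374, 'pose': array([[ 3.85343752e-03,  9.94057641e-01, -1.08786750e-01,
         3.74272654e+02],
       [-9.99988803e-01,  4.12936830e-03,  2.31127171e-03,
        -1.35072289e+01],
       [ 2.74675786e-03,  1.08776626e-01,  9.94062423e-01,
         1.48641261e+03],
       [ 0.00000000e+00,  0.00000000e+00,  0.00000000e+00,
         1.00000000e+00]])}
{'time_s': 0.1, 'qpos': array([-1.18800516e+00,  4.23723624e-01,  1.63059225e+00, -1.33820812e-05,
        1.08860167e+00, -1.89878738e-02]), 'dq': array([-0.00135075, -0.00033139, -0.00282308, -0.00076702, -0.00112688,
       -0.00095036]), 'tau': array([ 1.48381541e-04, -5.45616102e+01, -2.74323714e+01,  6.45027962e-02,
        1.87455013e-02, -2.06706000e-05]), 'tool_pos': array([ 244.29466801, -574.86043143,  302.0132119 ]), 'orientation': array([ 9.79888635e-01,  1.99544041e-01, -1.25664754e-04, -6.50443845e-04]), 'force': array([ 0.33325041,  0.09395386, -0.298348  ]), 'wrist_torque': array([-0.00456043, -0.02418281, -0.0007683 ]), 'width': 88.06740994620458}
```

View pics/scene0.png

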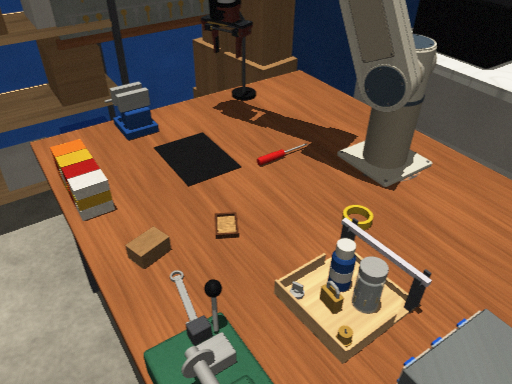

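View pics/top0.png

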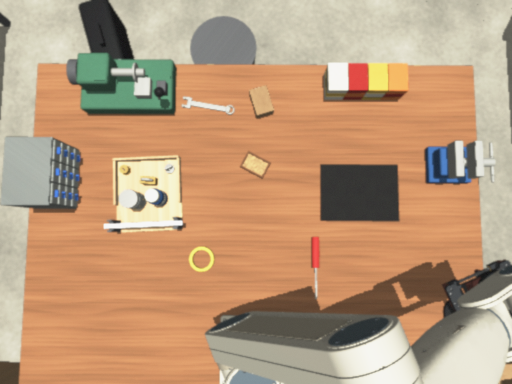

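```bash
python3 - <<'E'
import cv2
im=cv2.imread("pics/top0.png"); cv2.imwrite("pics/top0z.png",cv2.resize(im[100:300,50:450],None,fx=2,fy=2,interpolation=cv2.INTER_CUBIC))
im=cv2.imread("pics/scene0.png"); cv2.imwrite("pics/scene0z.png",cv2.resize(im[60:340,100:500],None,fx=2,fy=2,interpolation=cv2.INTER_CUBIC))
E
```

```text
(no output)
```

View pics/top0z.png

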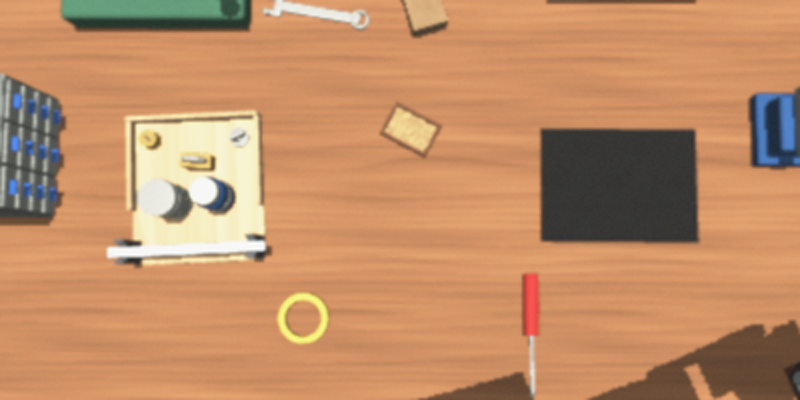

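View pics/scene0z.png

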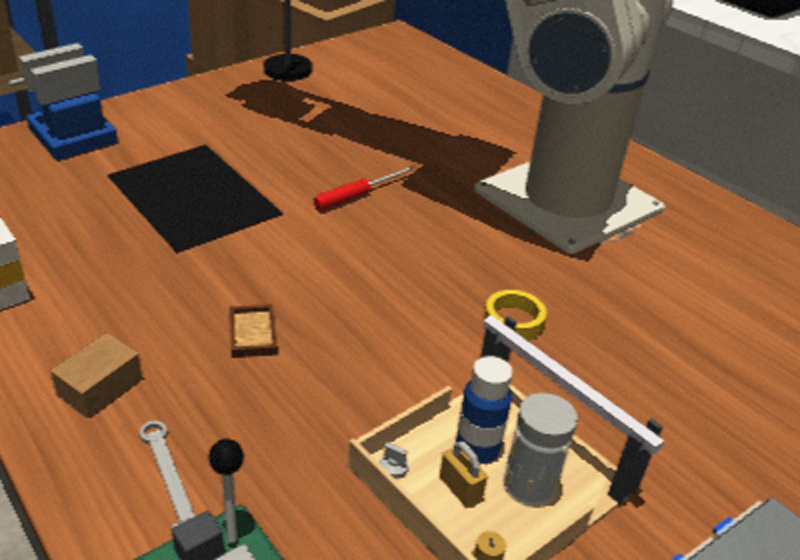

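```bash
cat > h.py <<'E'
import numpy as np, cv2
from scipy.spatial.transform import Rotation as Ro
from station import env, set_gripper, viewer, workorder
P={n:viewer.camera_params(n) for n in ("scene","top")}
def ray(n,u,v):
    p=P[n]; M=p["pose"]
    d=M[:3,:3]@np.array([(u-p["cx"])/p["fx"],-(v-p["cy"])/p["fy"],-1.])
    return M[:3,3],d
def onz(n,u,v,z):
    o,d=ray(n,u,v); return o+d*(z-o[2])/d[2]
def proj(n,X):
    p=P[n]; M=p["pose"]; c=M[:3,:3].T@(np.asarray(X,float)-M[:3,3])
    return np.array([p["cx"]+p["fx"]*c[0]/-c[2], p["cy"]-p["fy"]*c[1]/-c[2]])
def tri(u1,u2):
    o1,d1=ray("scene",*u1); o2,d2=ray("top",*u2)
    d1/=np.linalg.norm(d1); d2/=np.linalg.norm(d2)
    t=np.linalg.lstsq(np.c_[d1,-d2],o2-o1,rcond=None)[0]
    a,b=o1+t[0]*d1,o2+t[1]*d2
    return (a+b)/2,np.linalg.norm(a-b)
def snap(n,f):
    im=viewer.camera(n); cv2.imwrite(f"pics/{f}.png",im); return im
def zoom(im,x0,y0,x1,y1,k,f):
    cv2.imwrite(f"pics/{f}.png",cv2.resize(im[y0:y1,x0:x1],None,fx=k,fy=k,interpolation=cv2.INTER_NEAREST))
E
python3 - <<'E'
from h import *
t=cv2.imread("pics/top0.png"); s=cv2.imread("pics/scene0.png")
zoom(t,95,145,195,245,6,"tz1"); zoom(s,270,210,440,360,4.5 and 4,"sz1"); zoom(t,230,140,290,185,8,"tz2")
# rough
print("mat",[onz("top",u,v,3).round() for u,v in((320,165),(398,165),(399,220),(321,220))])
print("nest",onz("top",255,165,14), "caddy", onz("top",147,195,8))
# mat contour
g=cv2.cvtColor(t,cv2.COLOR_BGR2GRAY); m=(g<50).astype(np.uint8); 
m[:, :300]=0; m[240:]=0; m[:130]=0; m[:,420:]=0
c=max(cv2.findContours(m,0,1)[0],key=cv2.contourArea); r=cv2.minAreaRect(c); print(r)
print([onz("top",u,v,3).round(1) for u,v in cv2.boxPoints(r)], onz("top",*r[0],3))
E
```

```text
mat [array([ 600., -219.,    3.]), array([ 601., -480.,    3.]), array([ 417., -478.,    3.]), array([ 416., -220.,    3.])]
nest [597.18457072  -1.39915812  14.        ] caddy [496.26216794 355.47691613   8.        ]
((363.0, 186.0), (0.0, 0.0), 0.0)
[array([ 529.7, -361.5,    3. ]), array([ 529.7, -361.5,    3. ]), array([ 529.7, -361.5,    3. ]), array([ 529.7, -361.5,    3. ])] [ 529.68615388 -361.46012717    3.        ]
```

View pics/tz1.png

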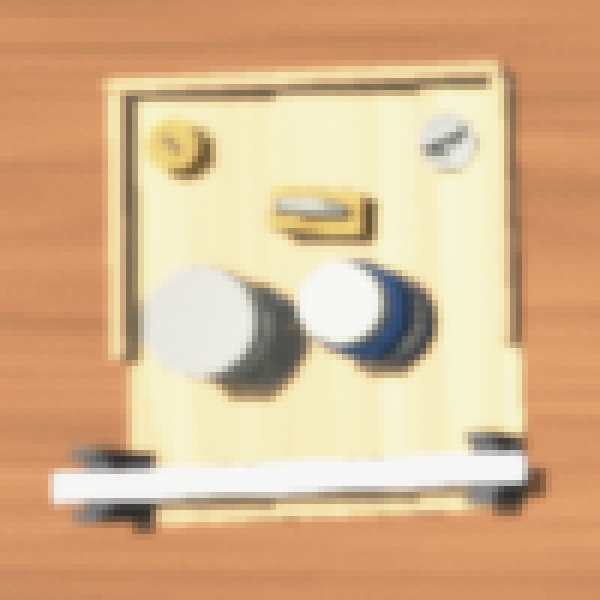

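View pics/sz1.png

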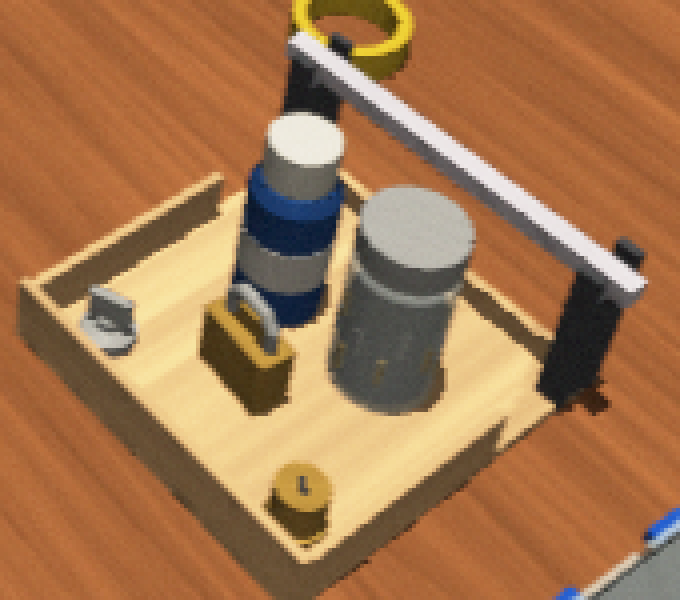

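View pics/tz2.png

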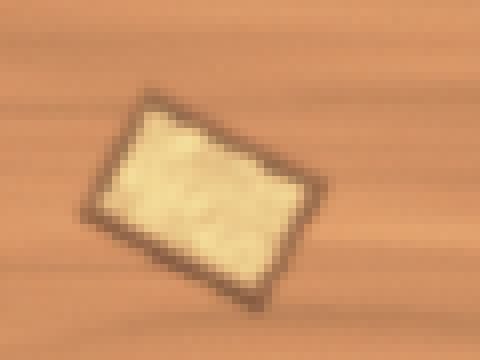

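```bash
python3 - <<'E'
from h import *
t=cv2.imread("pics/top0.png").astype(int); s=cv2.imread("pics/scene0.png").astype(int)
def comps(m,box,off=0,amin=8):
    x0,y0,x1,y1=box; k=np.zeros(m.shape,np.uint8); k[y0:y1,x0:x1]=m[y0:y1,x0:x1]
    out=[]
    for c in cv2.findContours(k,cv2.RETR_EXTERNAL,cv2.CHAIN_APPROX_NONE)[0]:
        mm=np.zeros_like(k); cv2.drawContours(mm,[c],-1,1,-1); a=int(mm.sum())
        if a>=amin: out.append((a,mm,c))
    return sorted(out,key=lambda q:-q[0])
# bar top
mn=t.min(2)
mask=(mn>225)
for a,mm,c in comps(mask,(95,145,195,245))[:4]:
    ys,xs=np.nonzero(mm); print("bright",a,xs.mean().round(2),ys.mean().round(2),xs.min(),xs.max(),ys.min(),ys.max())
    r=cv2.minAreaRect(c); print("  rect",r)
    if a>200:
        print("bar c", onz("top",xs.mean(),ys.mean(),102))
        p=np.polyfit(xs,ys,1); e=[onz("top",x,np.polyval(p,x),102) for x in (xs.min()-.5,xs.max()+.5)]; print("  ends",e,np.linalg.norm(e[0]-e[1]), "mid",(e[0]+e[1])/2,"yaw",np.arctan2(*(e[0]-e[1])[:2]))
# mat top by darkness
g=t.max(2)
for a,mm,c in comps(g<70,(300,140,420,240))[:1]:
    r=cv2.minAreaRect(c); print("mat",a,r,[onz("top",u,v,3).round(1) for u,v in cv2.boxPoints(r)], onz("top",*r[0],3))
# jar lid gray: low saturation, mean 180-225
sat=t.max(2)-t.min(2)
print(t[198,120:165].tolist())
E
```

```text
bright 340 142.95 223.96 104 181 220 227
  rect ((142.4871826171875, 223.7117156982422), (4.9728684425354, 77.19046783447266), 87.45519256591797)
bar c [399.0916811  341.68998335 102.        ]
  ends [array([392.97438267, 462.69895392, 102.        ]), array([405.0784423 , 223.26322712, 102.        ])] 239.74147644284454 mid [399.02641248 342.98109052 102.        ] yaw -0.05050944038123919
bright 150 129.13 198.21 122 135 191 206
  rect ((128.90000915527344, 198.3000030517578), (13.86362075805664, 12.969193458557129), 63.43495178222656)
bright 130 150.82 194.81 145 157 189 201
  rect ((151.0, 195.0), (12.0, 12.0), 90.0)
mat 4094 ((359.0, 192.0), (54.0, 76.0), 90.0) [array([ 599.8, -222.3,    3. ]), array([ 600.9, -476.9,    3. ]), array([ 420.5, -471.6,    3. ]), array([ 419.5, -220.3,    3. ])] [ 509.56237887 -347.71831085    3.        ]
[[222, 230, 231], [225, 232, 232], [225, 232, 232], [226, 233, 233], [226, 234, 233], [227, 234, 234], [226, 234, 233], [227, 234, 234], [227, 234, 234], [227, 235, 235], [228, 235, 235], [229, 235, 235], [230, 236, 236], [230, 236, 236], [230, 236, 236], [231, 237, 237], [222, 230, 230], [162, 171, 171], [112, 118, 117], [121, 128, 126], [103, 108, 106], [85, 89, 88], [80, 87, 87], [83, 94, 97], [117, 131, 133], [201, 217, 218], [240, 245, 245], [244, 247, 247], [245, 247, 247], [245, 247, 247], [245, 247, 247], [245, 247, 247], [245, 247, 247], [245, 247, 247], [246, 247, 247], [245, 247, 247], [240, 245, 244], [196, 213, 211], [122, 130, 128], [101, 87, 76], [116, 82, 58], [113, 76, 50], [86, 60, 41], [79, 69, 62], [94, 96, 94]]
```

```bash
python3 - <<'E'
from h import *
t=cv2.imread("pics/top0.png").astype(int); s=cv2.imread("pics/scene0.png").astype(int)
C=np.array([523.9,349.3]);y=.0505;R=np.array([[np.cos(y),-np.sin(y)],[np.sin(y),np.cos(y)]])
def cad(p): return R.T@(np.asarray(p)[:2]-C)
print("jar",onz("top",129,198.2,126),cad(onz("top",129,198.2,126)))
print("can",onz("top",150.82,194.9,133),cad(onz("top",150.82,194.9,133)))
# padlock top body & shackle in top: brass mask (r-b large), compare floor colour
for yy in range(174,186): print(yy,[tuple(t[yy,x]) and int(t[yy,x,0]) for x in range(136,162)])
# predicted projections in scene
def W(x,yv,z): return np.r_[C+R@np.array([x,yv]),z]
for nm,X in dict(barL=W(-125,120,102),barR=W(-125,-120,102),canTop=W(-42,-38,133),jarTop=W(-42,38,126),padTop=W(16,0,75),backL=W(95,107,45),backR=W(95,-107,45)).items():
    print(nm,X.round(1),"scene",proj("scene",X).round(1),"zoom",((proj("scene",X)+.5-[270,210])*4).round(),"top",proj("top",X).round(1),((proj("top",X)+.5-[95,145])*6).round())
E
```

```text
jar [476.53855721 380.43774381 126.        ] [-45.72927608  33.48878413]
can [486.29897418 312.72572003 133.        ] [-39.39930619 -34.62960829]
174 [196, 192, 191, 195, 200, 199, 196, 198, 200, 201, 200, 201, 201, 204, 204, 203, 201, 199, 199, 198, 196, 198, 205, 211, 211, 208]
175 [198, 192, 190, 192, 191, 189, 185, 186, 187, 190, 189, 190, 190, 194, 197, 196, 192, 193, 198, 196, 195, 198, 205, 211, 211, 207]
176 [197, 193, 191, 187, 170, 157, 149, 145, 149, 151, 149, 152, 153, 157, 167, 170, 164, 167, 179, 183, 187, 194, 203, 212, 212, 208]
177 [196, 193, 191, 187, 165, 150, 152, 152, 151, 153, 152, 145, 140, 136, 137, 138, 137, 139, 143, 138, 154, 177, 200, 211, 213, 209]
178 [196, 193, 192, 186, 167, 170, 193, 199, 197, 201, 202, 188, 173, 150, 137, 133, 128, 127, 122, 96, 94, 133, 183, 208, 212, 208]
179 [196, 194, 190, 183, 165, 164, 185, 192, 196, 204, 209, 206, 195, 173, 159, 152, 126, 116, 116, 83, 58, 102, 170, 205, 212, 209]
180 [197, 194, 188, 169, 143, 125, 128, 132, 135, 137, 144, 147, 147, 144, 144, 139, 111, 102, 110, 78, 52, 105, 179, 207, 212, 210]
181 [196, 194, 
[... 585 characters left out ...]
20, 121, 117, 115, 123, 162, 199, 213, 215, 210]
barL [393.  462.8 102. ] scene [428.  281.4] zoom [634. 287.] top [103.5 225.8] [ 54. 488.]
barR [405.1 223.1 102. ] scene [342.  218.1] zoom [290.  35.] top [181.5 222.1] [522. 466.]
canTop [483.9 309.2 133. ] scene [344.5 242.8] zoom [300. 133.] top [152.  195.7] [345. 307.]
jarTop [480.  385.1 126. ] scene [371.4 266.7] zoom [408. 229.] top [127.5 197. ] [198. 315.]
padTop [539.9 350.1  75. ] scene [334.4 284.4] zoom [259. 300.] top [143.9 179.5] [296. 210.]
backL [613.4 461.   45. ] scene [343.  349.6] zoom [294. 561.] top [112.9 158. ] [110.  81.]
backR [624.2 247.2  45. ] scene [272.4 279. ] zoom [ 12. 278.] top [178.7 155.1] [505.  63.]
```

```bash
python3 - <<'E'
from h import *
t=cv2.imread("pics/top0.png").astype(int); s=cv2.imread("pics/scene0.png").astype(int)
q=np.array([(148,92),(325,183),(260,308),(83,215)])/8-.5+[230,140]
w=[onz("top",*p,14) for p in q]; print(np.round(w,1), "centre",np.mean(w,0).round(1),"sides",[np.linalg.norm(w[i]-w[i-1]).round(1) for i in range(4)])
e=(w[0]-w[1])+(w[3]-w[2]); print("nest y axis angle",np.degrees(np.arctan2(e[1],e[0])))
# nest by cork mask in top & scene
for n,im,box in(("top",t,(236,145,280,185)),("scene",s,(205,205,250,245))):
    x0,y0,x1,y1=box; c=im[y0:y1,x0:x1]; m=((c[:,:,1]>120 if n=="scene" else c[:,:,1]>175)&(c[:,:,0]>70)).astype(np.uint8)
    cc=max(cv2.findContours(m,0,1)[0],key=cv2.contourArea); r=cv2.minAreaRect(cc); print(n,r[0][0]+x0,r[0][1]+y0,r[1:], onz(n,r[0][0]+x0,r[0][1]+y0,6))
# scene: can cap top / jar lid
g=s.min(2); sat=s.max(2)-s.min(2)
x0,y0,x1,y1=325,230,400,290
for row in range(236,262,2): print(row,g[row,334:360].tolist())
print()
for row in range(254,286,3): print(row,g[row,354:394].tolist())
E
```

```text
[[644.2  22.2  14. ]
 [606.2 -51.6  14. ]
 [553.8 -24.8  14. ]
 [592.4  48.8  14. ]] centre [599.1  -1.4  14. ] sides [np.float64(58.3), np.float64(83.0), np.float64(58.9), np.float64(83.1)]
nest y axis angle 62.539782368251444
top 254.9745216369629 164.21337509155273 ((21.54834747314453, 13.487668991088867), 28.610462188720703) [601.05065218  -1.23506559   6.        ]
scene 226.0 224.0 ((16.0, 18.0), 90.0) [595.83542472  -2.32820707   6.        ]
236 [65, 61, 63, 55, 64, 57, 46, 30, 25, 29, 30, 28, 29, 29, 30, 28, 33, 26, 26, 27, 37, 43, 56, 62, 77, 83]
238 [66, 70, 63, 59, 60, 59, 63, 97, 132, 154, 178, 180, 176, 142, 87, 73, 45, 31, 29, 29, 35, 53, 56, 58, 55, 51]
240 [63, 65, 63, 93, 181, 221, 221, 223, 220, 223, 223, 222, 220, 221, 222, 222, 222, 202, 140, 69, 52, 52, 54, 60, 53, 56]
242 [61, 58, 85, 171, 224, 222, 223, 223, 221, 223, 222, 222, 222, 223, 219, 222, 223, 224, 220, 222, 184, 92, 57, 55, 58, 57]
244 [59, 63, 83, 176, 224, 221, 224, 223, 224, 221, 222, 222, 222, 221, 221, 222, 222, 221, 220, 223, 223, 182, 82, 58, 55, 55]
246 [57, 59, 64, 129, 195, 221, 225, 222, 224
[... 2235 characters left out ...]
, 132, 122, 60, 58, 61, 58, 66, 63, 69, 72, 99, 147, 170, 175, 174, 174, 175, 177, 177, 178, 178, 172, 177, 177, 175, 171, 157, 106, 60, 61, 60, 62, 58, 64, 59, 64]
278 [135, 131, 114, 89, 90, 97, 119, 110, 77, 65, 65, 61, 66, 65, 67, 70, 74, 73, 68, 74, 73, 69, 71, 72, 68, 70, 68, 70, 69, 67, 59, 68, 107, 133, 109, 73, 61, 59, 58, 56]
281 [139, 126, 92, 73, 61, 62, 65, 85, 114, 125, 125, 108, 79, 67, 66, 69, 71, 66, 67, 65, 70, 70, 66, 68, 70, 67, 70, 66, 67, 82, 105, 91, 44, 48, 99, 137, 145, 130, 104, 74]
284 [133, 84, 48, 56, 62, 62, 62, 65, 67, 69, 71, 86, 103, 114, 126, 137, 135, 139, 142, 131, 117, 119, 121, 128, 139, 131, 128, 128, 132, 106, 115, 103, 57, 47, 47, 49, 44, 50, 47, 106]
```

```bash
python3 - <<'E'
from h import *
s=cv2.imread("pics/scene0.png").astype(int); g=s.min(2)
for nm,box,th,z,tp in(("can",(330,236,360,254),155,133,(150.82,194.9)),("jar",(352,252,392,280),155,126,(129,198.2))):
    x0,y0,x1,y1=box; m=(g[y0:y1,x0:x1]>th).astype(np.uint8); m=cv2.morphologyEx(m,cv2.MORPH_OPEN,np.ones((3,3)))
    c=max(cv2.findContours(m,0,1)[0],key=cv2.contourArea); mo=cv2.moments(c); u=(mo["m10"]/mo["m00"]+x0,mo["m01"]/mo["m00"]+y0)
    print(nm,u,cv2.contourArea(c),"scene",onz("scene",*u,z).round(1),"top",onz("top",*tp,z).round(1),"tri",tri(u,tp))
E
```

```text
can (346.0039331366765, 244.33824975417895) 169.5 scene [484.4 314.5 133. ] top [486.3 312.7 133. ] tri (array([485.42055942, 313.65552696, 132.97843984]), np.float64(2.5365508218081))
jar (373.82757148954335, 266.4844216816048) 390.5 scene [475.5 387.5 126. ] top [476.5 380.4 126. ] tri (array([474.89826881, 383.68940105, 122.45907248]), np.float64(5.782818740879069))
```

```bash
cat >> h.py <<'E'
YAW=.0505; C=np.array([523.9,349.3])
CAN=np.array([485.5,313.5]); JAR=np.array([476.,385.5]); BAR=np.array([399.0,343.0]); NEST=np.array([599.,-1.7]); MAT=np.array([509.,-348.5])
def Q(a,pos=None):
    """tool down, jaws along direction a; pick branch by smallest joint travel with j6 margin"""
    best=None
    for t in (a+np.pi/2,a-np.pi/2):
        q=np.array([np.cos(t/2),np.sin(t/2),0,0])
        if pos is None: return q
        j=env.ik(pos,q)
        if j is None: continue
        c=abs(j[5])
        if best is None or c<best[0]: best=(c,q,j)
    return best[1]
def st(msg=""):
    s=env.read_state(); print(msg,"t",round(s["time_s"],1),"pos",s["tool_pos"].round(1),"F",s["force"].round(1),"w",round(s["width"],1),"q6",s["qpos"][5].round(2)); return s
E
python3 - <<'E'
from h import *
p=[*BAR,290]
for a in (YAW,): 
    for t in (a+np.pi/2,a-np.pi/2):
        q=[np.cos(t/2),np.sin(t/2),0,0]
        for pp in (p,[*BAR,169.5],[440,-348,290],[440,-348,84],[*CAN,290],[530,-410,290]): 
            j=env.ik(pp,q); print(t,pp,None if j is None else j.round(2))
E
```

```text
1.6212963267948965 [np.float64(399.0), np.float64(343.0), 290] [ 0.69  0.3   1.86 -0.    0.99  0.64]
1.6212963267948965 [np.float64(399.0), np.float64(343.0), 169.5] [ 0.69  0.48  1.93 -0.    0.73  0.64]
1.6212963267948965 [440, -348, 290] [-0.69  0.35  1.78 -0.    1.01 -0.74]
1.6212963267948965 [440, -348, 84] [-0.69  0.66  1.87 -0.    0.61 -0.74]
1.6212963267948965 [np.float64(485.5), np.float64(313.5), 290] [ 0.55  0.37  1.75 -0.    1.03  0.5 ]
1.6212963267948965 [530, -410, 290] [-0.68  0.5   1.53 -0.    1.11 -0.73]
-1.5202963267948966 [np.float64(399.0), np.float64(343.0), 290] [ 0.69  0.3   1.86 -0.    0.99 -2.5 ]
-1.5202963267948966 [np.float64(399.0), np.float64(343.0), 169.5] [ 0.69  0.48  1.93 -0.    0.73 -2.5 ]
-1.5202963267948966 [440, -348, 290] [-0.69  0.35  1.78 -0.    1.01  2.4 ]
-1.5202963267948966 [440, -348, 84] [-0.69  0.66  1.87 -0.    0.61  2.4 ]
-1.5202963267948966 [np.float64(485.5), np.float64(313.5), 290] None
-1.5202963267948966 [530, -410, 290] [-0.68  0.5   1.53 -0.    1.11  2.41]
```

```bash
python3 - <<'E'
from h import *
q=Q(YAW)
env.reach([*BAR,270],q); st("above")
set_gripper(40)
env.move_l([*BAR,169.5],rate=120); st("down")
snap("scene","bar_s1")
set_gripper(5); st("grip")
env.move_l([*BAR,240],rate=120); st("lift")
s=snap("scene","bar_s2")
E
```

```text
above t 3.4 pos [399.4 342.6 270. ] F [-1.2 -0.1 -0.1] w 87.7 q6 0.64
down t 5.2 pos [399.3 343.3 170. ] F [-0.2 -0.7 -0.3] w 39.8 q6 0.64
grip t 5.8 pos [399.  343.  169.7] F [-2.1 -1.   3.4] w 14.0 q6 0.64
lift t 6.5 pos [398.7 342.7 239.5] F [-0.4 -0.1 -2.1] w 13.8 q6 0.64
```

View pics/bar_s2.png

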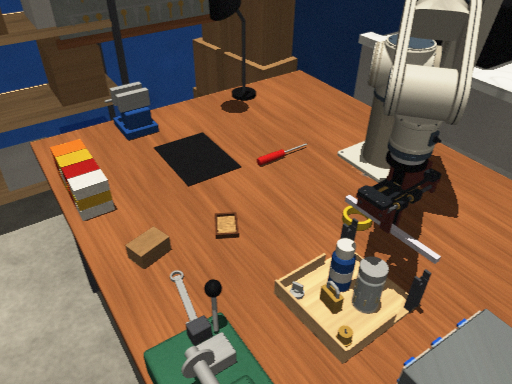

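The bar is gripped at mid-length and hangs level, from about pixel (348,200) to (437,255). The can, jar and padlock are unmoved. Next I carry it to the mat.

```bash
python3 - <<'E'
from h import *
B=np.array([440.,-348.])
env.move_l([*B,240],rate=300); st()
env.move_l([*B,100],rate=150)
hit=env.move_l([*B,82.5],rate=30,f_stop=4); s=st(f"hit {hit}")
set_gripper(40); st("rel")
env.move_l([*B,200],rate=150)
s=snap("scene","c_s"); snap("top","c_t"); st()
E
```

```text
t 9.1 pos [ 440.  -347.1  240. ] F [-0.7  0.2 -1. ] w 13.9 q6 -0.74
hit True t 10.7 pos [ 440.  -348.    84.5] F [ 0.3 -0.5  2. ] w 13.9 q6 -0.74
rel t 11.3 pos [ 439.6 -347.7   84.4] F [ 1.1  0.1 -0.3] w 39.6 q6 -0.74
 t 12.3 pos [ 439.5 -347.6  198.9] F [-0.  -0.7  0.9] w 40.1 q6 -0.74
```

View pics/c_s.png

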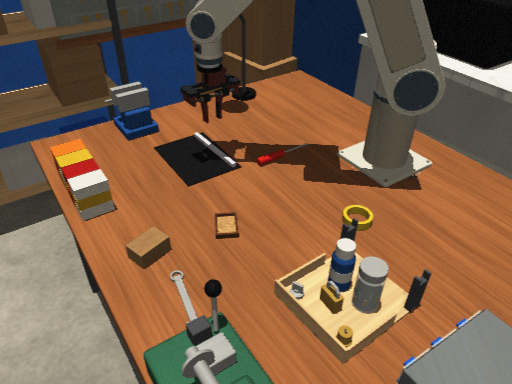

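View pics/c_t.png

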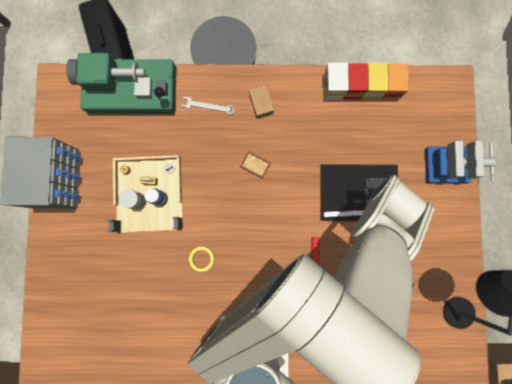

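The bar lies on the mat, scene pixels (195,135) to (237,165), and the can and jar are undisturbed. Next is the can, gripped by its cap.

```bash
cat > pp.py <<'E'
from h import *
def carry(src,zs,dst,zd,op,hi=285,q=None,qd=None,near=12,rate=250):
    """grip at src (TCP z zs), set down at dst with nominal TCP z zd"""
    q=Q(YAW) if q is None else q; qd=q if qd is None else qd
    s=env.read_state()["tool_pos"]
    if s[2]<hi-3: env.move_l([s[0],s[1],hi],rate=200)
    env.move_l([*src,hi],q,rate=300)
    set_gripper(op)
    env.move_l([*src,zs+30],rate=200); env.move_l([*src,zs],rate=70); st("at")
    set_gripper(5); st("grip")
    env.move_l([*src,zs+20],rate=60); env.move_l([*src,hi],rate=150); st("lifted")
    snap("scene","lift_%d"%env.read_state()["time_s"])
    env.move_l([*dst,hi],qd,rate=rate)
    env.move_l([*dst,zd+near],rate=150)
    env.hold(0.2)
    hit=env.move_l([*dst,zd-2],rate=20,f_stop=4); st(f"down hit={hit}")
    set_gripper(op); st("released")
    env.move_l([*dst,zd+30],rate=80); env.move_l([*dst,hi],rate=200)
E
python3 - <<'E'
from pp import *
carry(CAN,187,[535,-405],182,65)
snap("scene","can1")
E
```

```text
at t 16.9 pos [485.4 313.4 186.7] F [ 0.4 -0.   0.7] w 64.6 q6 0.5
grip t 17.4 pos [485.6 313.6 187.3] F [-0.1 -0.7  0.9] w 40.3 q6 0.5
lifted t 18.5 pos [485.1 313.2 284.3] F [-0.4 -0.3 -2.8] w 40.8 q6 0.5
down hit=True t 23.1 pos [ 534.6 -404.9  182.1] F [-1.7  0.3  4. ] w 40.3 q6 -0.72
released t 23.7 pos [ 534.4 -404.5  181.4] F [ 0.1 -0.2  0.6] w 64.7 q6 -0.72
```

```bash
ls pics; f=$(ls pics/lift_* | tail -1); python3 -c "
import cv2,sys
a=cv2.imread('$f');b=cv2.imread('pics/can1.png')
cv2.imwrite('pics/pair1.png',cv2.resize(cv2.hconcat([a[130:350,260:460],b[70:290,100:300]]),None,fx=2,fy=2))"
```

```text
bar_s1.png
bar_s2.png
c_s.png
c_t.png
can1.png
lift_18.png
scene0.png
scene0z.png
sz1.png
top0.png
top0z.png
tz1.png
tz2.png
```

View pics/pair1.png

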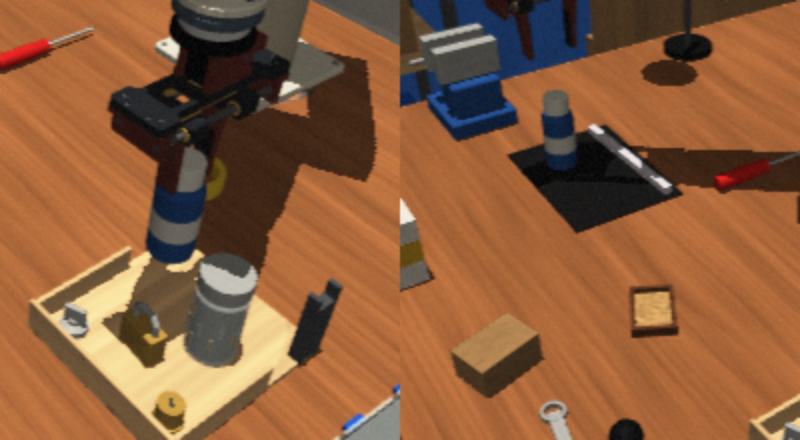

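The can hung straight when lifted. It now stands upright on the mat near scene pixel (180,150), beside the bar. Next is the jar.

```bash
python3 - <<'E'
from pp import *
carry(JAR,186,[530,-290],181,78)
s=snap("scene","jar1")
env.move_l([400,-60,285],rate=300)
s=snap("scene","jar2");t=snap("top","jar2t")
zoom(s,140,80,340,230,4,"jar2z"); zoom(t,105,145,205,245,6,"jar2tz"); st()
E
```

```text
at t 29.1 pos [475.9 385.5 185.7] F [ 0.5 -0.1  0.2] w 77.9 q6 0.61
grip t 29.6 pos [476.1 385.6 186.3] F [-0.5 -0.3  1.7] w 57.3 q6 0.61
lifted t 30.7 pos [475.6 385.1 284.2] F [-0.1  0.2 -3.2] w 57.4 q6 0.61
down hit=True t 35.2 pos [ 529.7 -289.9  181.2] F [-1.2  0.4  4.2] w 57.4 q6 -0.57
released t 35.7 pos [ 529.2 -289.5  180.4] F [-0.5 -0.1  1.2] w 77.7 q6 -0.57
 t 38.0 pos [400.8 -60.9 284.9] F [-0.5 -0.2  0.4] w 77.8 q6 -0.23
```

View pics/jar2z.png

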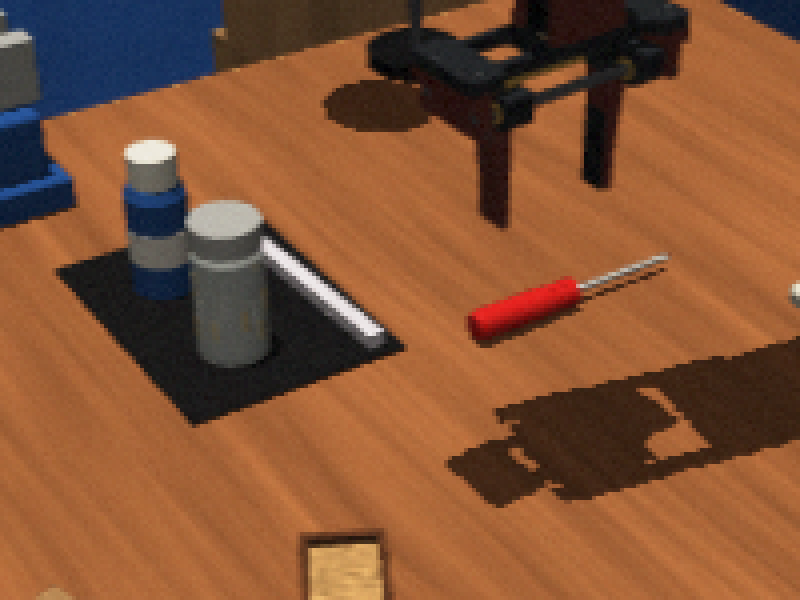

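View pics/jar2tz.png

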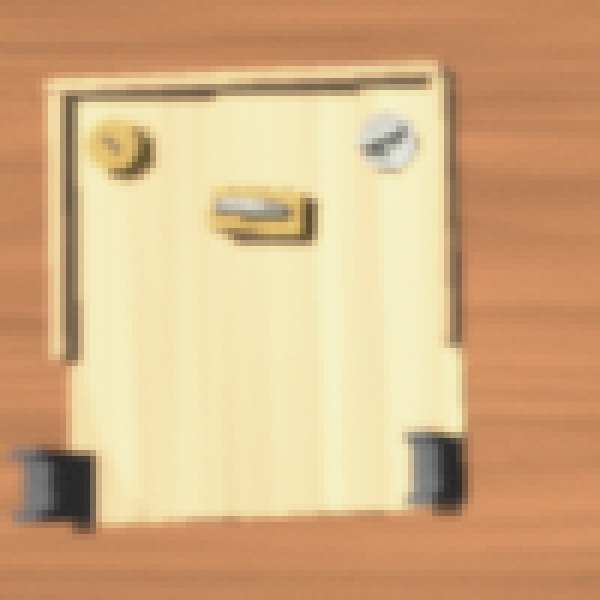

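```bash
python3 - <<'E'
from h import *
s=cv2.imread("pics/jar2.png");t=cv2.imread("pics/jar2t.png")
print(onz("top",147.5,179.5,50))
zoom(s,305,265,355,320,12,"pz_s"); zoom(t,132,168,166,192,20,"pz_t")
E
```

```text
[542.97137404 344.9466052   50.        ]
```

View pics/pz_s.png

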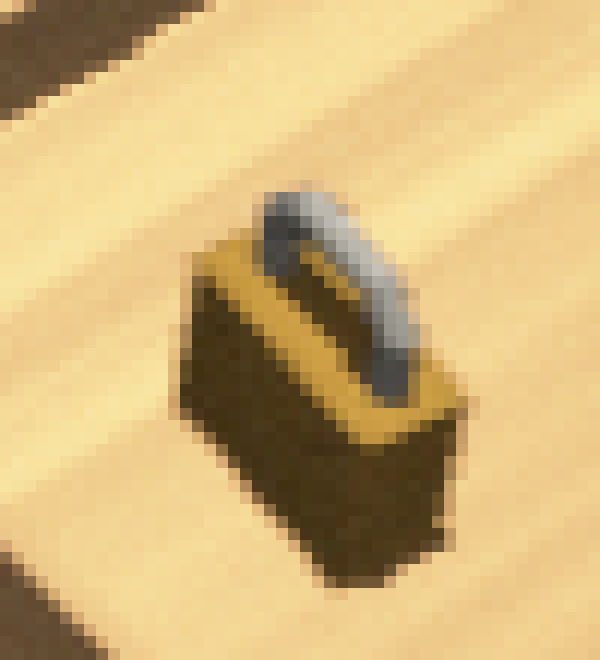

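View pics/pz_t.png

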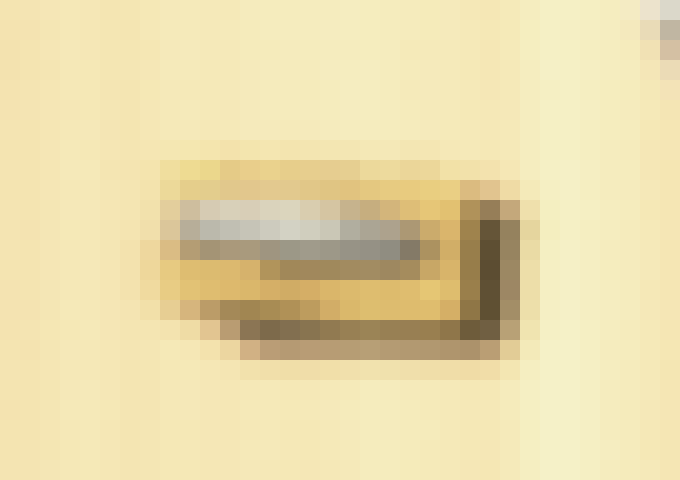

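```bash
python3 - <<'E'
from h import *
f=lambda z:np.array(z)/12-.5+[305,265]
L,B,R=[onz("scene",*f(z),50) for z in((197,262),(372,442),(466,402))]
print(L,B,R,"w",np.linalg.norm(L-B),"t",np.linalg.norm(R-B),"c",(L+R)/2)
v=B-L; print("long angle",np.degrees(np.arctan2(v[1],v[0]))); v=R-B; print("short",np.degrees(np.arctan2(v[1],v[0])))
# edge lines in scene: gold mask, left-front edge fit
f=lambda z:np.array(z)/20-.5+[132,168]
q=[onz("top",*f(z),50) for z in((160,165),(460,190),(460,325),(165,305))]
print(np.round(q,1),"c",np.mean(q,0)); 
E
```

```text
[550.85726669 324.18157318  50.        ] [551.60492995 371.24497495  50.        ] [531.86950391 373.73073256  50.        ] w 47.06934019764759 t 19.891355706900146 c [541.3633853  348.95615287  50.        ]
long angle 89.08985869414009
short 172.82116573301278
[[555.1 371.1  50. ]
 [551.2 322.6  50. ]
 [529.3 322.   50. ]
 [532.3 369.6  50. ]] c [541.95980726 346.32839749  50.        ]
```

```bash
python3 - <<'E'
from pp import *
PAD=[541.8,347.5]
carry(PAD,101,NEST,99,50,hi=240,q=Q(np.radians(-3)),qd=Q(np.radians(-28)),rate=200)
env.move_l([400,60,240],rate=250)
s=snap("scene","pad1");t=snap("top","pad1t"); st()
zoom(s,140,80,340,250,4,"pad1z"); zoom(t,230,140,290,185,12,"pad1tz")
E
f=$(ls -t pics/lift_* | head -1); echo $f; cp $f pics/padlift.png
```

```text
at t 41.5 pos [541.7 347.4 100.6] F [0.4 1.2 0.5] w 50.2 q6 0.6
grip t 42.0 pos [541.9 347.6 101.3] F [-0.8  0.1  2.7] w 23.9 q6 0.6
lifted t 43.4 pos [541.2 347.1 239. ] F [-0.9 -0.1 -2.3] w 23.9 q6 0.6
down hit=True t 47.2 pos [598.9  -1.7  99.2] F [-0.   0.   4.7] w 24.0 q6 0.47
released t 47.8 pos [598.   -1.7  98.5] F [-1.   0.4  0. ] w 49.8 q6 0.47
 t 50.1 pos [401.4  59.8 240. ] F [ 0.8 -0.1  1.2] w 50.1 q6 0.61
pics/lift_43.png
```

View pics/pad1z.png

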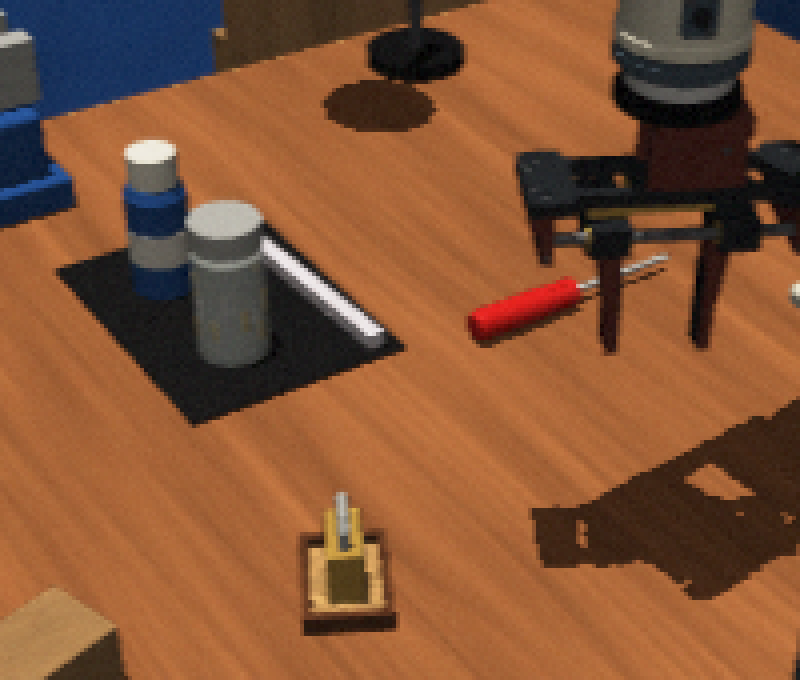

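View pics/pad1tz.png

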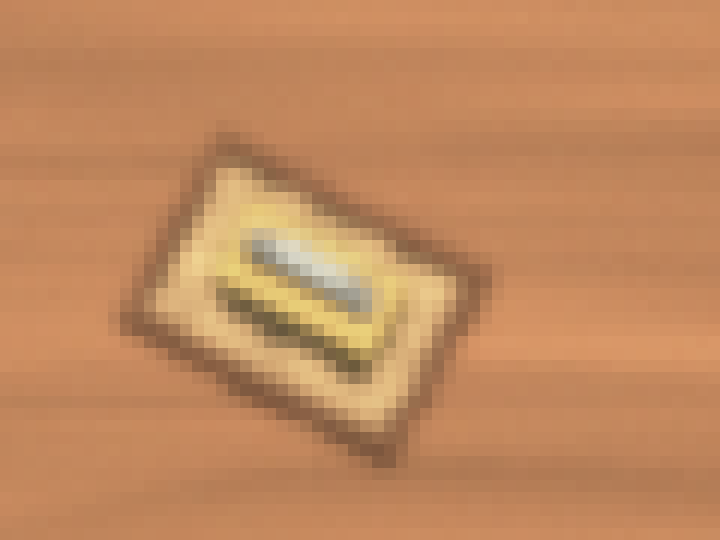

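View pics/padlift.png

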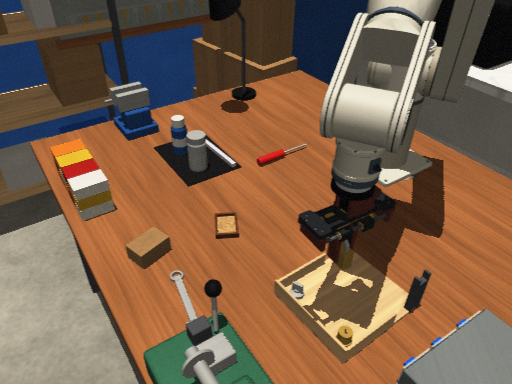

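The padlock stands upright inside the nest at scene pixel (226,222), near the nest's centre. The can, jar and bar are still on the mat. I'll check its offset, then return the jar.

```bash
python3 - <<'E'
from pp import *
print("padlock body-top centre", onz("top",*(np.array([315,283])/12-.5+[230,140]),48).round(1), "nest",NEST)
# bottom front corners in scene (zoom 4): (328,598),(368,603) at floor z 6 ; 
a,b=[onz("scene",*(np.array(z)/4-.5+[140,80]),6) for z in((328,599),(368,604))]; ang=np.radians(62)
m=(a+b)/2-25*np.array([np.cos(ang),np.sin(ang),0]); print("from base edge",m.round(1),np.linalg.norm(a-b))
carry([529.6,-289.8],181,JAR,186,78)
carry([534.5,-404.7],182,CAN,187,65)
env.move_l([430,-100,285],rate=250)
s=snap("scene","ret");t=snap("top","rett"); st()
zoom(s,270,210,440,360,4,"retz"); zoom(t,95,145,195,245,6,"rettz")
E
```

```text
padlock body-top centre [598.3  -4.1  48. ] nest [599.   -1.7]
from base edge [594.9  -3.9   6. ] 26.978115731021237
at t 53.6 pos [ 529.5 -289.7  180.7] F [ 0.4  0.2 -0.3] w 78.2 q6 -0.57
grip t 54.0 pos [ 529.7 -289.9  181.3] F [-0.1 -0.5  2.3] w 57.5 q6 -0.57
lifted t 55.2 pos [ 529.1 -289.5  284.2] F [ 0.6 -0.8 -3.1] w 57.8 q6 -0.57
down hit=True t 59.6 pos [475.7 385.4 186.1] F [-0.4 -0.   4.2] w 57.6 q6 0.61
released t 60.2 pos [475.2 384.9 185.3] F [-0.   0.7  1.2] w 78.1 q6 0.61
at t 65.5 pos [ 534.5 -404.6  181.6] F [ 0.4 -0.3  0.3] w 65.1 q6 -0.72
grip t 66.0 pos [ 534.6 -404.8  182.3] F [0.1 0.2 1.6] w 40.5 q6 -0.72
lifted t 67.2 pos [ 534.1 -404.4  284.2] F [-0.1  1.1 -2. ] w 40.3 q6 -0.72
down hit=True t 71.8 pos [485.1 313.4 187.1] F [-0.8  0.3  4.1] w 40.3 q6 0.5
released t 72.4 pos [484.9 313.1 186.7] F [-0.9 -0.2  0.6] w 64.9 q6 0.5
 t 75.3 pos [430.1 -99.3 285. ] F [-0.2 -0.3 -0.1] w 65.2 q6 -0.3
```

View pics/retz.png

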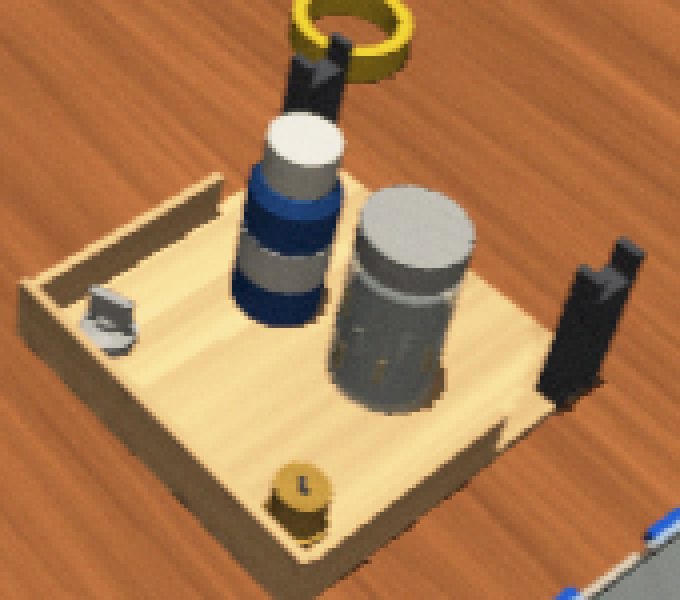

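View pics/rettz.png

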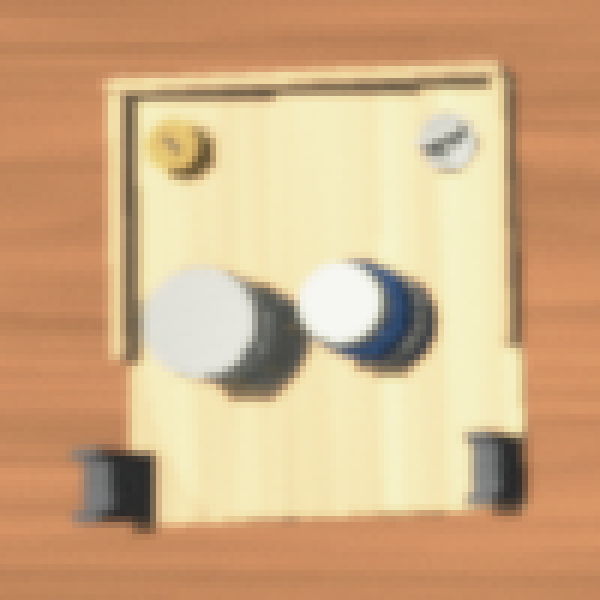

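Both images match the start frame: can cap near top-zoom (340,300), jar lid near (200,322), cylinder and thumbturn unmoved. Now the bar goes back.

```bash
python3 - <<'E'
from pp import *
carry([439.8,-347.8],84.5,BAR,169.5,40,hi=260,near=25)
env.move_l([430,-100,280],rate=250)
s=snap("scene","fin");t=snap("top","fint"); st()
zoom(s,270,210,440,360,4,"finz"); zoom(t,95,145,195,245,6,"fintz")
m=np.zeros(t.shape[:2],np.uint8); m[214:235,95:195]=(t.min(2)>225)[214:235,95:195]
ys,xs=np.nonzero(m); p=np.polyfit(xs,ys,1); e=[onz("top",x,np.polyval(p,x),102) for x in (xs.min()-.5,xs.max()+.5)]
d=e[0]-e[1]; print("bar mid",(e[0]+e[1])/2,"yaw",-np.arctan2(d[0],d[1]),np.linalg.norm(d))
E
```

```text
at t 78.3 pos [ 439.6 -347.6   83.8] F [ 0.5 -0.   0.6] w 39.9 q6 -0.74
grip t 78.9 pos [ 439.8 -347.8   84.5] F [-0.6  1.1 -0.6] w 13.9 q6 -0.74
lifted t 80.5 pos [ 439.4 -347.4  259.1] F [-0.4 -0.4 -2.1] w 13.8 q6 -0.74
down hit=True t 85.4 pos [399.  343.  169.5] F [-0.7 -0.9  5.1] w 13.7 q6 0.64
released t 86.0 pos [398.4 342.5 168.7] F [-0.7  0.5 -0.3] w 39.8 q6 0.64
 t 89.0 pos [429.9 -99.4 279.9] F [-0.4 -0.6 -0.9] w 40.0 q6 -0.3
bar mid [400.08790536 343.01312905 102.        ] yaw 0.05246261041667412 239.77055598375838
```

View pics/fin.png

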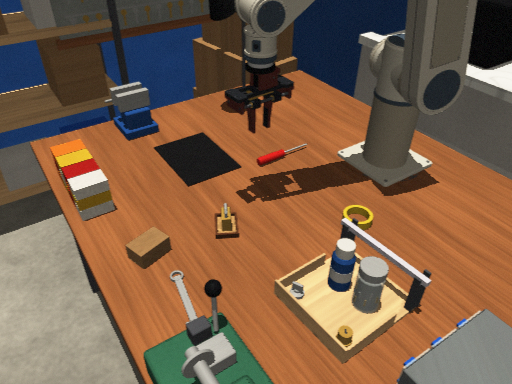

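View pics/finz.png

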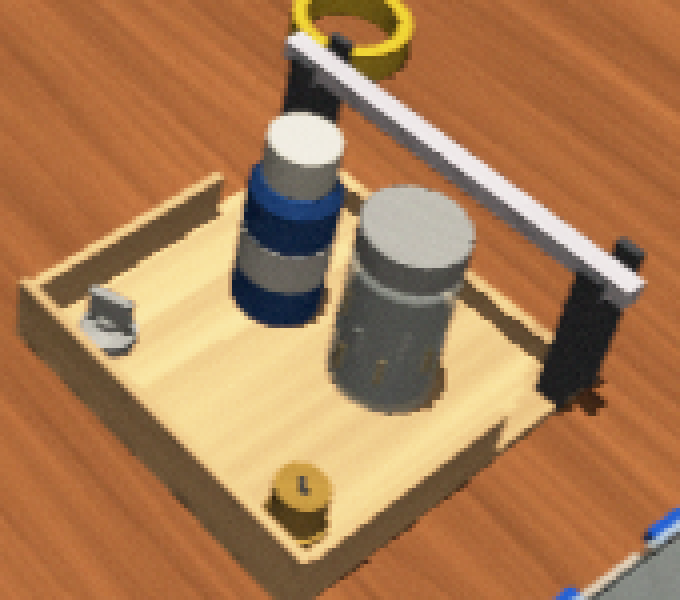

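View pics/fintz.png

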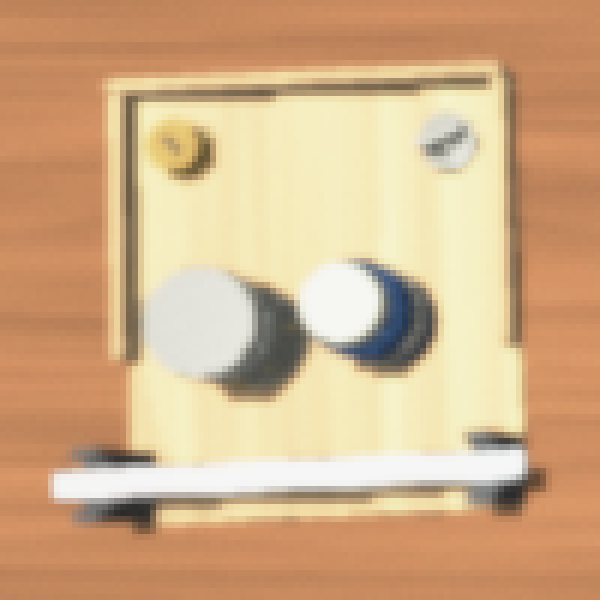

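The bar spans both brackets at top-zoom (52,488) to (527,465), as at the start. The padlock stands in the nest at scene pixel (227,222), and the arm is clear. I'm handing in.

```bash
python3 - <<'E'
from station import workorder, env
env.hold(0.3); print(workorder.sign_off())
E
```

```text
the job is handed in; nothing more can be done
None
```

I finished the whole sequence in the required order at about 89 s on the robot's clock and handed the job in; the sign-off gives no verdict. The bar, can and jar went to the mat, the padlock into the nest, then the jar, the can and lastly the bar back.

**Bar:** it lies in both notches. Its measured centre is (400.1, 343.0) mm with yaw 0.052 rad, against (399.0, 343.0) mm and 0.0505 rad at the start.

**Can, jar, cylinder and thumbturn:** all four look the same in the last pictures as at the start, in both views. I compared these by eye rather than re-measuring them.

**Padlock:** it stands upright in the nest. The top view puts it about 2.5 mm from the nest centre, and a rougher estimate from the scene view about 4.7 mm; the limit is 14 mm.

**Disagreements between views:** the jar's position differed by about 7 mm between the two views at first because my mask cut off part of the lid, so I corrected it by reading the lid edges. The nest centre differed by up to 5 mm between views. No check failed.

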